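# Clear the glued strip and close its cam clamp

### The job

The new birch strip on the front edge of the shelf top has just been glued, and one of its two cam clamps is still slack. With the scraper block, not the fingers, wipe all four chips of dried filler off the strip over the front edge into the pulled-out tray, then stand the scraper on its sole on the bare shelf top, clear of the strip. Then turn the slack clamp's lever up to the cam's highest lift, where it stands upright, and finish while still gripping it there; leave the thermometer, the door wedge and the bell where they are.

Things in the scene. Friction and masses are not known exactly. Their poses are not given: they have to be found in the camera images.
- scraper_mid (a point): Middle of the loose scraper block, 26 mm above its sole. Beech: sole 36 (x) x 100 (y) x 12 mm high, a central ridge 26 (x) x 84 (y) mm rising from it to 52 mm as the grip: grasp it across x, fingertips above the 12 mm ledges. 0.11 to 0.18 kg. Stands left or right of the strip, its +x within 0.4 rad of the direction to the shelf's front edge (world +x).
- scraper: The same block; origin at the centre of its sole. A steel blade 3 mm thick and 14 mm high runs the whole 100 mm along its front (+x) face, its edge level with the sole: the front face lies 21 mm from the origin, the back face 18 mm.
- strip_mid (a point): Centre of the top face of the glued birch strip, 100 (x) x 340 (y) x 6 mm, fixed on the shelf top (z = 0), square to the world. Its front long edge, 50 mm to the +x side, overhangs the shelf top's front edge by 2 mm; beyond and below is the open tray. The chips lie within 75 mm of this point along y, the clamps stand over the strip 136 to 150 mm to either side of it.
- strip: The same strip; origin at the centre of its underside.
- tray_floor (a point): Centre of the floor of the fixed, pulled-out plastic tray, 360 (x) x 620 (y) mm, about 122 mm below the shelf top. Its rim is 50 mm above the floor, below the 18 mm thick top. It stands out at least 150 mm beyond the shelf's front edge along the whole strip, open upwards.
- lever (a joint): Angle of the slack clamp's cam lever, rad: 0 = level, pointing from the jaw's tip towards the robot (clamp -x); pi/2 = upright, the cam's highest lift, cork pressed hardest; beyond it the lift falls again, stop at 2.3. Starts at 0.02 to 0.4. Takes about 0.04 N m of friction plus up to 0.2 N m of spring-back: let go between 0.5 and 1 it may fall back, above 1.1 it stays.
- lever_pivot (a point): Cam pin of the slack clamp, the lever's axis, 40 mm above the shelf top. Axes: x from the jaw's tip to the clamp's bar at the shelf's front edge (world x within 0.1 rad), y along the pin, z up. The wooden jaw is 22 mm thick (y), its top 58 mm above the shelf, its tip 17 mm to the -x side of the pin; the steel bar stands 120 mm to the +x side, 118 mm high.
- lever_grip (a point): Point near the end of the lever's handle, 80 mm from the pin. The dark wooden handle is 14 x 14 mm and runs from 34 to 96 mm from the pin; pinch it along the pin. Held so it turns stiffly between flat fingers and can lag or slip. Site x points along the lever to the pin, y along the pin. The second, equal clamp on the strip is already tight: its lever stands up to 136 mm high.
- cork_pad: Cork facing under the slack clamp's springy tongue, 32 x 20 x 5 mm, below the cam, 2 mm above the strip when the cam is down. At the highest lift it presses on the strip with about 13 N.
- chip1_mid (a point): Centre of a loose chip of dried brown filler, about 30 x 22 x 9 mm, 10 g, lying flat on the strip, turned any way.
- chip2_mid (a point): Another such chip.
- chip3_mid (a point): Another such chip.
- chip4_mid (a point): Another such chip.
- thermometer: Stainless dial thermometer lying face up, 74 mm across, 12 mm thick, near the front edge on the other side of the strip from the wedge; a bystander.
- wedge: Plastic door wedge, 125 x 42 x 28 mm, near the front edge to one side of the strip; a bystander. Origin at the centre of its underside, its thick end to its +x.
- bell: White ceramic table bell, 68 mm across, 88 mm high, on the side of the strip away from the scraper; a bystander. Origin at the centre of its foot.
- chip1: The same chip as its point.
- chip2: The same chip as its point.
- chip3: The same chip as its point.
- chip4: The same chip as its point.

How it is judged:
By the outcome, as a careful person would: the job done as asked, in the order asked, and still so for the second after the job is handed in, while the arm keeps its last pose, push and grip.
It also fails if it takes over 72 s, if anything falls off the work surface, if the arm or the gripper's body presses on something with over 40 N, if the wrist force passes 120 N, or if a joint passes its speed limit or range.

### The arm

A 6-joint arm with a two-finger parallel gripper is mounted at the origin on the work surface. World frame = base frame: x ahead of the robot, y to its left, z up, the work surface at z = 0. Lengths are in m, angles in rad, forces in N, time in s.
With the tool pointing down it reaches from about 0.35 to 0.85 m from the base axis. Payload 8.1 kg.
Tool frame: the origin (TCP) lies between the finger pads; the fingertips stand 11 mm ahead of it and the grasp point (between the pads) lies 8 mm behind it (robot.tips_ahead is the distance from the TCP to the fingertips, in m); z points along the fingers, y is the line along which they close (so a half turn about z gives the same grasp; the last joint's range is limited). The gripper opens to 93 mm and grips with 3 to 60 N. Pads are 15 mm wide; open, the fingers measure 128 mm over their backs; the gripper's body (75 mm by 188 mm) begins 65 mm behind the grasp point.
Start: joints at [-1.236, 0.13, 1.488, -0, 1.523, -0.085], TCP at [0.245, -0.548, 0.23] pointing down, gripper open.
Joint ranges: [-2.96, 2.96], [-0.89, 2.26], [0.02, 2.5], [-1.34, 4.48], [0, 2.73], [-2.66, 2.66]. Speed limits (rad/s): [2.39, 2.39, 2.79, 3.14, 3.14, 3.14].

### API

Orientations are given as a rotation vector (axis times angle).
In Python, from plant import robot gives the robot as it stands. The module is installed in compiled form; this text tells all that it offers.
- The arm moves only by the tool move_arm, never from a script. Its argument "deltas" is one flat list of numbers, 7 for each row, row after row: the shift along the tool's x, y, z in m, then the turn, a rotation vector about the tool's x, y, z in rad, then the opening, from 0 (shut) to 1 (fully open). A call has 1 to 12 rows; each row is the pose to reach, as a shift and turn from the pose commanded when the call began, along the tool's axes at that moment; what a row does not reach only later rows make up. A row lasts 1/8 s, in which the tool goes at most 62.5 mm and 10.7 degrees, less where a joint would pass 70% of its speed; a pose out of reach is approached as far as the arm can. A call with a gripper value outside its range is refused whole. The fingers move at their own pace and stop on an object; "squeeze" is the grip in N (left out, the last holds). Time passes only in rows, so rows that repeat a pose let the fingers close. It gives the time, the measured TCP pose, the force, the opening and the grip force at its end, in the units of the state.
- robot.read_state(): the state, without advancing time (a new reading comes with each control period).
- robot.read_camera(name): name is "side" or "top"; returns (picture, depth): 480x640x3 uint8, red, green, blue; 480x640 float32, m along the optical axis (not along the pixel's ray), 0 where there is no reading.
- robot.camera_model(name): a dict with "K" (3x3 intrinsics, pixels), "k1" (the pictures are not rectified: a ray, as slopes to the right and down, at radius r is drawn at 1 + k1 r^2 times it, then the intrinsics apply), "R" (3x3) and "t" (3): a world point X has camera coordinates R X + t. Camera axes: x right, y down, z forward; pixel columns grow to the right and rows downward; lengths in m; the calibration is good to about 2 mm. A picture is of the moment at which its call begins. camera_model takes no time and is no camera call.
- robot.close_job(): hands the job in; it is judged then, once.
Trained networks look in the newest picture that a camera, given by its name, has taken for a name from the list of things; names that differ only in an ending like _2 or _b are one class to them, and where a whole thing is asked for, a point or a joint stands for the part that bears it (a point fixed in the world has none). Each returns a list of dicts, best first, with "confidence" (0 to 1); they miss things now and then, are a little off and sometimes report something else, mostly with a low value. They report only what shows in the picture. A call takes as long as a camera call.
- robot.recognise(camera, label): "uv" ([column, row] in pixels, amid what is visible of it).
The state is a dict: "t": time; "q": joint angles; "dq": joint speeds; "joint_torque": joint torques, N m; "tool_pos": TCP position; "orientation": TCP orientation; "force": force on the tool from outside, world axes, zero at the start; "wrist_torque": the same for the moment, N m; "opening": finger opening in m; "gripper_force": force on a finger pad.
Only numpy, scipy, OpenCV 4.12 (cv2) and the standard library are available. Lean on these libraries where they do the work, as an engineer would, in place of code of your own. Each camera call takes 0.05 s, during which the arm holds its last target. There are 200 camera calls.

## Working session

There is one attempt and no reset: what is moved stays moved. The work goes in short steps, Python scripts to look and compute and a tool call to move; the robot and the scene stay as the last step left them, time stands still between calls to the robot, and variables do not carry over. Pictures are saved under pics/ and viewed, at most 10 in all, crops included, and the job is handed in when it is done.

Besides the shell and the picture viewer there is one more tool, called after ">>>" by a JSON object that holds its "name" and its "arguments", one argument or row to a line. move_arm: Moves the arm, as the interface text tells. Its arguments: {"type":"object","properties":{"deltas":{"type":"array","items":{"type":"number"}},"squeeze":{"type":"number"}},"required":["deltas"]}

```bash
mkdir -p pics; cat > h.py <<'E'
import numpy as np, cv2
from plant import robot
from scipy.spatial.transform import Rotation as Ro
def px2w(cam,uv,depth=None,z=None):
    m=robot.camera_model(cam);K=np.array(m["K"]);R=np.array(m["R"]);t=np.array(m["t"])
    d=(np.array(uv,float)-[K[0,2],K[1,2]])/[K[0,0],K[1,1]]
    s=d.copy()
    for _ in range(20): s=d/(1+m["k1"]*(s@s))
    ray=R.T@np.array([s[0],s[1],1]); o=-R.T@t
    k=depth if z is None else (z-o[2])/ray[2]
    return o+k*ray
def w2px(cam,X):
    m=robot.camera_model(cam);K=np.array(m["K"]);c=np.array(m["R"])@X+np.array(m["t"])
    s=c[:2]/c[2]; s=s*(1+m["k1"]*(s@s)); return K[:2,:2]@s+K[:2,2]
def cloud(cam,depth):
    m=robot.camera_model(cam);K=np.array(m["K"]);R=np.array(m["R"]);t=np.array(m["t"])
    v,u=np.mgrid[:480,:640]
    d=np.stack([(u-K[0,2])/K[0,0],(v-K[1,2])/K[1,1]],-1); s=d.copy()
    for _ in range(20): s=d/(1+m["k1"]*(s**2).sum(-1,keepdims=True))
    P=np.concatenate([s,np.ones((480,640,1))],-1)*depth[...,None]
    W=(P-t)@R; W[depth<=0]=np.nan
    return W
def snap(cam,name=None):
    p,d=robot.read_camera(cam)
    if name: cv2.imwrite(f"pics/{name}.png",p[...,::-1])
    return p,d
E
python3 - <<'E'
from h import *
np.set_printoptions(precision=4,suppress=True)
for c in ("top","side"):
    p,d=snap(c,c+"0"); W=cloud(c,d); np.savez(c+"0.npz",p=p,W=W)
    m=robot.camera_model(c);print(c,"pos",-np.array(m["R"]).T@np.array(m["t"]))
    for l in "scraper_mid strip_mid tray_floor lever_pivot lever_grip chip1_mid thermometer wedge bell".split():
        for r in robot.recognise(c,l)[:5]:
            u,v=np.round(r["uv"]).astype(int); print(l,round(r["confidence"],2),u,v,W[v,u])
s=robot.read_state();print(s)
E
```

```text
top pos [ 0.4638 -0.011   0.9094]
scraper_mid 0.98 165 276 [0.461  0.3429 0.0499]
scraper_mid 0.19 350 237 [ 0.5434 -0.027   0.0158]
strip_mid 0.78 329 226 [0.5669 0.0168 0.0091]
tray_floor 0.96 342 160 [ 0.7437 -0.0098 -0.1246]
tray_floor 0.52 518 216 [ 0.5878 -0.3694  0.0127]
lever_pivot 0.67 517 290 [ 0.4387 -0.3482  0.0492]
lever_pivot 0.67 351 238 [ 0.5415 -0.0291  0.014 ]
lever_pivot 0.6 257 227 [0.559  0.1586 0.0582]
lever_pivot 0.6 341 160 [ 0.7433 -0.0074 -0.1229]
lever_grip 0.69 254 273 [0.4678 0.1641 0.051 ]
lever_grip 0.3 319 236 [0.5454 0.0373 0.0144]
chip1_mid 0.6 348 236 [ 0.5456 -0.0229  0.0143]
thermometer 0.83 517 218 [ 0.5835 -0.3669  0.0136]
thermometer 0.55 164 276 [0.461  0.3438 0.0527]
wedge 0.76 162 226 [0.565  0.366  0.0193]
bell 0.72 519 292 [ 0.435  -0.35    0.0538]
bell 0.38 255 224 [0.5649 0.1625 0.0589]
side pos [-0.0602  0.9032  0.9978]
scraper_mid 0.73 255 329 [0.4526 0.3717 0.0548]
strip_mid 0.84 312 225 [0.5732 0.0089 0.0082]
strip_mid 0.33 331 217 [ 0.551  -0.0428  0.0102]
tray_floor 0.82 237 234 [ 0.8049  0.0441 -0.125 ]
tray_floor 0.45 310 232 [0.557  0.0399 0.0163]
lever_pivot 0.55 273 255 [0.5611 0.1783 0.0452]
lever_grip 0.59 311 271 [0.4554 0.1763 0.0569]
thermometer 0.67 383 152 [ 0.5897 -0.366   0.0141]
thermometer 0.28 432 171 [ 0.4232 -0.3482  0.0315]
wedge 0.85 218 316 [0.5554 0.3739 0.0225]
bell 0.8 434 173 [ 0.4166 -0.349   0.0272]
{'t': 1.0, 'q': array([-1.2364,  0.1304,  1.4882, -0.    ,  1.523 , -0.0854]), 'dq': array([ 0.001 ,  0.0002, -0.0022,  0.0013,  0.0005,  0.0001]), 'joint_torque': array([  0.0008, -55.9777, -49.2066,   0.0768,   0.0225,  -0.    ]), 'tool_pos': array([ 0.2446, -0.5479,  0.2297]), 'orientation': array([3.0726, 0.6545, 0.    ]), 'force': array([-0.3736,  0.6666, -0.1721]), 'wrist_torque': array([-0.0357,  0.041 ,  0.0177]), 'gripper_force': 0.0, 'opening': 0.09302629822409283}
```

View pics/top0.png

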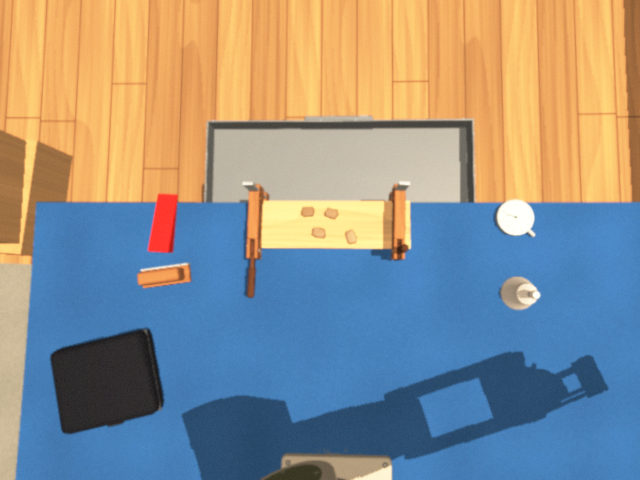

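View pics/side0.png

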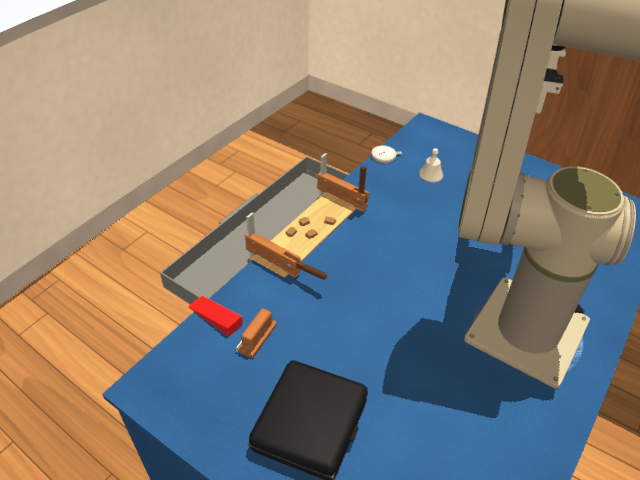

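Top picture: the slack clamp is the left one (lever level, handle about (250,280)), and the right one stands upright near (402,247). Chips are at (307,212), (331,213), (318,232) and (351,237). The scraper is at (165,276) with its blade facing the front edge. The wedge is at (163,223), the thermometer at (516,218) and the bell at (519,293). The side picture agrees, and also shows the black case, out of the way.

```bash
python3 - <<'E'
from h import *
np.set_printoptions(precision=4,suppress=True)
for c in ("top","side"):
    D=np.load(c+"0.npz");p=D["p"];W=D["W"];hsv=cv2.cvtColor(p,cv2.COLOR_RGB2HSV)
    x,y,z=np.moveaxis(W,-1,0)
    print(c)
    # shelf plane
    blue=(hsv[...,0]>95)&(hsv[...,0]<125)&(hsv[...,2]>60)&(x>.3)&(x<.6)&(abs(y)<.5); print("shelf z",np.nanmedian(z[blue]))
    st=(hsv[...,0]>12)&(hsv[...,0]<28)&(hsv[...,2]>150)&(x>.4)&(x<.7)&(abs(y)<.25)&(z>-.02)&(z<.02)&(hsv[...,1]<170)
    n,lab,sta,_=cv2.connectedComponentsWithStats(st.astype(np.uint8))
    i=1+np.argmax(sta[1:,4]);m=lab==i;print("strip",sta[i],"x",np.percentile(x[m],[.5,50,99.5]),"y",np.percentile(y[m],[.5,50,99.5]),"z",np.median(z[m]))
    sub=cv2.morphologyEx(m.astype(np.uint8),cv2.MORPH_CLOSE,np.ones((25,25)))>0
    ch=sub&~m&(abs(y)<.12)
    n,lab,sta,_=cv2.connectedComponentsWithStats(ch.astype(np.uint8))
    for i in range(1,n):
        if sta[i,4]>25:
            q=lab==i;print(" chip",sta[i,4],np.median(W[q],0),"x",x[q].min(),x[q].max(),"y",y[q].min(),y[q].max())
    # scraper
    def blob(nm,b,col):
        q=b&col
        P=np.float32(W[q][:,:2]*1000); r=cv2.minAreaRect(P);print(nm,q.sum(),"rect",r,"zmed",np.median(z[q]),np.percentile(z[q],98))
    reg=(x>.40)&(x<.53)&(y>.27)&(y<.42)
    blob("scraper top",reg&(z>.04),z>.0); blob("scraper all",reg&(z>.008),z>0)
    reg=(x>.35)&(x<.54)&(y>.12)&(y<.22)
    blob("lever",reg&(z>.025),hsv[...,2]<140)
    q=reg&(z>.025)&(x<.52)
    for a in np.arange(.40,.55,.01):
        k=reg&(z>.02)&(abs(x-a)<.005)
        if k.sum()>3: print("  x%.3f n%d y %.4f..%.4f med %.4f z %.4f..%.4f"%(a,k.sum(),y[k].min(),y[k].max(),np.median(y[k]),np.percentile(z[k],10),np.percentile(z[k],95)))
    for nm,y0,y1 in(("clampL",.12,.2),("clampR",-.17,-.08)):
        q=(y>y0)&(y<y1)&(x>.48)&(x<.70)&(z>.05)&(z<.064);blob(nm,q,z>0)
        q=(y>y0)&(y<y1)&(x>.48)&(x<.75)&(z>.09);blob(nm+" high",q,z>0)
        for a in(.54,.58,.62): k=(y>y0)&(y<y1)&(abs(x-a)<.012)&(z>.05)&(z<.064); print("  x",a,np.percentile(y[k],[3,50,97]) if k.sum() else None)
E
```

```text
top
shelf z 0.00039046614822664104
strip [ 261  200  132   49 6096] x [0.5214 0.5712 0.6205] y [-0.1125  0.021   0.1579] z 0.006520318818455967
scraper top 546 rect ((460.97344970703125, 357.2298583984375), (25.81220054626465, 82.75447082519531), 7.923811912536621) zmed 0.05198762954170934 0.055221721878286195
scraper all 1163 rect ((487.55194091796875, 361.94097900390625), (89.78693389892578, 100.2992172241211), 8.168209075927734) zmed 0.029946796354102842 0.05485868455990665
lever 226 rect ((479.7066650390625, 167.82652282714844), (18.58331298828125, 118.259765625), 86.18815612792969) zmed 0.0536241576602141 0.06004558545389298
  x0.420 n20 y 0.1627..0.1757 med 0.1684 z 0.0563..0.0609
  x0.430 n37 y 0.1622..0.1759 med 0.1680 z 0.0552..0.0604
  x0.440 n35 y 0.1627..0.1747 med 0.1678 z 0.0543..0.0596
  x0.450 n39 y 0.1617..0.1755 med 0.1679 z 0.0516..0.0582
  x0.460 n37 y 0.1619..0.1766 med 0.1671 z 0.0496..0.0569
  x0.470 n35 y 0.1621..0.1748 med 0.1676 z 0.0493..0.0551
  x0.480 n30 y 0.1623..0.1735 med 0.1676 z 0.0468..0.0546
  x0.490 n25 y 0.1644..0.1708 med 0.1661 z 0.0414..0.053
[... 2929 characters left out ...]
5977
clampL high 85 rect ((633.9006958007812, 167.4940185546875), (20.72451400756836, 8.507076263427734), 84.5294189453125) zmed 0.10702726958149872 0.12335450447144625
  x 0.54 [0.1583 0.1715 0.1809]
  x 0.58 [0.1583 0.1712 0.1802]
  x 0.62 [0.1585 0.1711 0.1796]
clampR 411 rect ((572.497802734375, -123.81639862060547), (32.718467712402344, 153.0447235107422), 88.47940826416016) zmed 0.05884138843788205 0.06363637870568478
clampR high 174 rect ((574.4458618164062, -119.60932922363281), (22.350683212280273, 133.9217529296875), 87.08419799804688) zmed 0.11169438954263636 0.1396302348745586
  x 0.54 [-0.1315 -0.1172 -0.1081]
  x 0.58 [-0.1346 -0.117  -0.1098]
  x 0.62 [-0.1337 -0.1176 -0.1101]
```

```bash
cat >> h.py <<'E'
import json
def ry(yaw,tilt=0):  # tool down, tool y at angle yaw from world +x ; tilt: turn about world y after
    y=np.array([np.cos(yaw),np.sin(yaw),0]);z=np.array([0,0,-1.]);x=np.cross(y,z)
    return Ro.from_euler('y',tilt)*Ro.from_matrix(np.stack([x,y,z],1))
def getcmd():
    d=json.load(open("cmd.json"));return np.array(d["p"]),Ro.from_rotvec(d["r"])
def plan(wps):
    """wps: (pos,Rot,opening,nrows) ; prints rows, saves the end command"""
    p0,R0=getcmd(); rows=[];pa,Ra=p0,R0
    for pos,Rt,op,n in wps:
        rv=(Ra.inv()*Rt).as_rotvec(); L=np.linalg.norm(np.array(pos)-pa)
        if L/n>.06 or np.linalg.norm(rv)/n>.18: print("WARN fast",L/n,np.linalg.norm(rv)/n)
        for k in range(1,n+1):
            R=Ra*Ro.from_rotvec(rv*k/n);p=pa+(np.array(pos)-pa)*k/n
            rows.append(np.r_[np.round(R0.inv().apply(p-p0),4),np.round((R0.inv()*R).as_rotvec(),3),op])
        pa,Ra=np.array(pos),Rt
    r=rows[-1];json.dump(dict(p=list(p0+R0.apply(r[:3])),r=list((R0*Ro.from_rotvec(r[3:6])).as_rotvec())),open("cmd.json","w"))
    print(len(rows),"rows");print(", ".join("%g"%(v+0) for r in rows for v in r))
E
python3 - <<'E'
from h import *
np.set_printoptions(precision=4,suppress=True)
D=np.load("top0.npz");p=D["p"];W=D["W"];hsv=cv2.cvtColor(p,cv2.COLOR_RGB2HSV);x,y,z=np.moveaxis(W,-1,0)
red=((hsv[...,0]<5)|(hsv[...,0]>175))&(hsv[...,1]>200)&(y>.3)&(x>.47)
print("wedge x",np.percentile(x[red],[0,1,99]),"y",np.percentile(y[red],[1,99]))
w=red&(x<x[red].min()+.01);print("near end y",y[w].min(),y[w].max(),"z",z[w].max())
reg=(y>-.1)&(y<.14)&(x>.52)&(x<.62)
ch=reg&(z>.0105)
n,lab,sta,_=cv2.connectedComponentsWithStats(ch.astype(np.uint8))
for i in range(1,n):
    if sta[i,4]>20:
        q=lab==i;print("chip",sta[i,:],np.median(W[q],0),"x",x[q].min(),x[q].max(),"y",y[q].min(),y[q].max())
s=robot.read_state()
json.dump(dict(p=list(s["tool_pos"]),r=list(s["orientation"])),open("cmd.json","w"))
plan([((.45,-.2,.25),ry(-.7),.45,8),((.458,.1,.24),ry(-.2),.45,7),((.461,.357,.15),ry(.138),.45,7)])
E
```

```text
wedge x [0.5142 0.5149 0.6333] y [0.3448 0.3859]
near end y 0.3472910657025467 0.38748932665797453 z 0.030799601660557417
chip [301 207  14  10 104] [0.5977 0.0628 0.0135] x 0.5872759504851393 0.6065233814384591 y 0.04837624013697367 0.07558757101076634
chip [325 208  13  11 110] [0.5935 0.0126 0.0146] x 0.5832233906721649 0.604157507476998 y 7.445138491808468e-05 0.02524893554995683
chip [312 228  14  10 110] [0.5536 0.0384 0.014 ] x 0.5432849849847311 0.5625319204119754 y 0.024929911632223436 0.05185651422292523
chip [346 229  11  15 109] [ 0.5455 -0.0291  0.0142] x 0.5312181789179006 0.560586196049991 y -0.039533995174688016 -0.018726616561734768
22 rows
0.0412, -0.0292, -0.0025, 0, 0, -0.056, 0.45, 0.0823, -0.0585, -0.0051, 0, 0, -0.113, 0.45, 0.1235, -0.0877, -0.0076, 0, 0, -0.169, 0.45, 0.1647, -0.117, -0.0102, 0, 0, -0.226, 0.45, 0.2059, -0.1462, -0.0127, 0, 0, -0.282, 0.45, 0.247, -0.1755, -0.0153, 0, 0, -0.338, 0.45, 0.2882, -0.2047, -0.0178, 0, 0, -0.395, 0.45, 0.3294, -0.234, -0.0204, 0, 0, -0.451, 0.45, 0.3479, -0.2727, -0.0189, 0, 0, -0.522, 0.45, 0.3664, -0.3113, -0.0175, 0, 0, -0.594, 0.45, 0.3849, -0.35, -0.0161, 0, 0, -0.665, 0.45, 0.4034, -0.3887, -0.0147, 0, 0, -0.737, 0.45, 0.4219, -0.4273, -0.0132, 0, 0, -0.808, 0.45, 0.4405, -0.466, -0.0118, 0, 0, -0.88, 0.45, 0.459, -0.5047, -0.0104, 0, 0, -0.951, 0.45, 0.4743, -0.538, 0.0025, 0, 0, -0.999, 0.45, 0.4897, -0.5714, 0.0153, 0, 0, -1.048, 0.45, 0.505, -0.6047, 0.0282, 0, 0, -1.096, 0.45, 0.5204, -0.6381, 0.0411, 0, 0, -1.144, 0.45, 0.5357, -0.6714, 0.0539, 0, 0, -1.192, 0.45, 0.5511, -0.7048, 0.0668, 0, 0, -1.241, 0.45, 0.5664, -0.7381, 0.0796, 0, 0, -1.289, 0.45
```

>>> {"name": "move_arm", "arguments": {
  "deltas": [0.165,-0.117,-0.01,0,0,-0.226,0.45,0.165,-0.117,-0.01,0,0,-0.226,0.45,0.165,-0.117,-0.01,0,0,-0.226,0.45,0.165,-0.117,-0.01,0,0,-0.226,0.45,0.3294,-0.234,-0.0204,0,0,-0.451,0.45,0.3294,-0.234,-0.0204,0,0,-0.451,0.45,0.3294,-0.234,-0.0204,0,0,-0.451,0.45,0.3294,-0.234,-0.0204,0,0,-0.451,0.45,0.38,-0.335,-0.017,0,0,-0.65,0.45,0.38,-0.335,-0.017,0,0,-0.65,0.45,0.459,-0.5047,-0.0104,0,0,-0.951,0.45,0.459,-0.5047,-0.0104,0,0,-0.951,0.45],
  "squeeze": 30
}}

```text
t: 2.5
tool_pos: [0.4572, 0.038, 0.2423]
orientation: [2.429, 1.991, 0.0]
force: [1.2, -0.7, 0.3]
opening: 0.0418
gripper_force: 0.0
```

```bash
cat >> h.py <<'E'
def sync():
    s=robot.read_state(); json.dump(dict(p=list(s["tool_pos"]),r=list(s["orientation"])),open("cmd.json","w")); return s
def rows(wps):
    """compact: (pos,Rot,opening,text count); prints each target once"""
    p0,R0=getcmd()
    for pos,Rt,op,n in wps:
        r=np.r_[np.round(R0.inv().apply(np.array(pos)-p0),4),np.round((R0.inv()*Rt).as_rotvec(),3),op]
        print(n,"x:",", ".join("%g"%(v+0) for v in r))
    json.dump(dict(p=list(p0+R0.apply(r[:3])),r=list((R0*Ro.from_rotvec(r[3:6])).as_rotvec())),open("cmd.json","w"))
E
python3 - <<'E'
from h import *
sync()
rows([((.461,.357,.12),ry(.138),.45,8)])
E
```

```text
8 x: 0.3136, -0.0589, 0.1221, 0.001, 0.001, -0.335, 0.45
```

>>> {"name": "move_arm", "arguments": {
  "deltas": [0.3136,-0.0589,0.1221,0.001,0.001,-0.335,0.45,0.3136,-0.0589,0.1221,0.001,0.001,-0.335,0.45,0.3136,-0.0589,0.1221,0.001,0.001,-0.335,0.45,0.3136,-0.0589,0.1221,0.001,0.001,-0.335,0.45,0.3136,-0.0589,0.1221,0.001,0.001,-0.335,0.45,0.3136,-0.0589,0.1221,0.001,0.001,-0.335,0.45,0.3136,-0.0589,0.1221,0.001,0.001,-0.335,0.45,0.3136,-0.0589,0.1221,0.001,0.001,-0.335,0.45,0.3136,-0.0589,0.1221,0.001,0.001,-0.335,0.45]
}}

```text
t: 3.62
tool_pos: [0.4626, 0.3556, 0.1209]
orientation: [-2.068, -2.364, -0.002]
force: [-0.5, -0.3, -0.9]
opening: 0.0424
gripper_force: 0.0
```

```bash
python3 - <<'E'
from h import *
s=robot.read_state();print(s["tool_pos"],s["orientation"],s["dq"].round(3),ry(.138).as_rotvec())
sync()
rows([((.461,.3575,.031),ry(.138),.45,4),((.461,.3575,.031),ry(.138),.0,5)])
E
```

```text
[0.4625765  0.35561956 0.12087764] [-2.06801733e+00 -2.36385537e+00 -1.58448755e-03] [ 0.004 -0.003  0.     0.002 -0.002  0.003] [2.06299756 2.36931329 0.        ]
4 x: 0.002, -0.0013, 0.0899, 0, -0.001, -0.005, 0.45
5 x: 0.002, -0.0013, 0.0899, 0, -0.001, -0.005, 0
```

>>> {"name": "move_arm", "arguments": {
  "deltas": [0.002,-0.0013,0.045,0,-0.001,-0.005,0.45,0.002,-0.0013,0.08,0,-0.001,-0.005,0.45,0.002,-0.0013,0.0899,0,-0.001,-0.005,0.45,0.002,-0.0013,0.0899,0,-0.001,-0.005,0.45,0.002,-0.0013,0.0899,0,-0.001,-0.005,0,0.002,-0.0013,0.0899,0,-0.001,-0.005,0,0.002,-0.0013,0.0899,0,-0.001,-0.005,0,0.002,-0.0013,0.0899,0,-0.001,-0.005,0,0.002,-0.0013,0.0899,0,-0.001,-0.005,0],
  "squeeze": 30
}}

```text
t: 4.75
tool_pos: [0.4611, 0.3595, 0.032]
orientation: [2.06, 2.371, 0.003]
force: [0.0, -1.2, 7.0]
opening: 0.0257
gripper_force: 30.0
```

```bash
python3 - <<'E'
from h import *
s=robot.read_state();print(s["tool_pos"],s["orientation"],s["dq"].round(3),s["force"])
# use tracked cmd; lift, carry between: stay back of the clamps (lever at x>.41) then to strip start behind
rows([((.461,.357,.12),ry(.138),0,4),((.461,.357,.17),ry(.138),0,1),((.45,.20,.18),ry(0.05),0,4),((.49,.041,.12),ry(0),0,5)])
E
```

```text
[0.46112819 0.35945158 0.03201426] [2.06036078 2.37124616 0.00338872] [ 0.002  0.002 -0.002  0.     0.001  0.   ] [ 0.04964812 -1.15291775  6.99097362]
4 x: -0.0005, -0.0001, -0.089, 0, 0, 0, 0
1 x: -0.0005, -0.0001, -0.139, 0, 0, 0, 0
4 x: -0.1545, -0.0326, -0.1491, 0, 0, 0.088, 0
5 x: -0.3175, -0.0149, -0.0891, 0, 0, 0.138, 0
```

>>> {"name": "move_arm", "arguments": {
  "deltas": [-0.0005,-0.0001,-0.03,0,0,0,0,-0.0005,-0.0001,-0.07,0,0,0,0,-0.0005,-0.0001,-0.11,0,0,0,0,-0.0005,-0.0001,-0.139,0,0,0,0,-0.04,-0.01,-0.149,0,0,0.02,0,-0.08,-0.02,-0.149,0,0,0.05,0,-0.12,-0.025,-0.149,0,0,0.07,0,-0.16,-0.032,-0.149,0,0,0.09,0,-0.2,-0.028,-0.149,0,0,0.1,0,-0.25,-0.022,-0.139,0,0,0.12,0,-0.29,-0.018,-0.12,0,0,0.138,0,-0.3175,-0.0149,-0.1,0,0,0.138,0]
}}

```text
t: 6.25
tool_pos: [0.49, 0.0405, 0.1302]
orientation: [2.22, 2.222, 0.0]
force: [-0.3, -0.3, -2.1]
opening: 0.0259
gripper_force: 30.0
```

```bash
python3 - <<'E'
from h import *
s=robot.read_state();print(s["tool_pos"],s["orientation"],s["force"],s["opening"])
for c in("top","side"):
    p,d=snap(c); np.savez(c+"1.npz",p=p,W=cloud(c,d))
    if c=="side": cv2.imwrite("pics/s1.png",cv2.resize(p[130:370,200:520],None,fx=2,fy=2)[...,::-1])
E
```

```text
[0.49001186 0.04053242 0.13018467] [2.22047989e+00 2.22193868e+00 1.02603840e-04] [-0.31444704 -0.29775581 -2.06565369] 0.025850292697321423
```

View pics/s1.png

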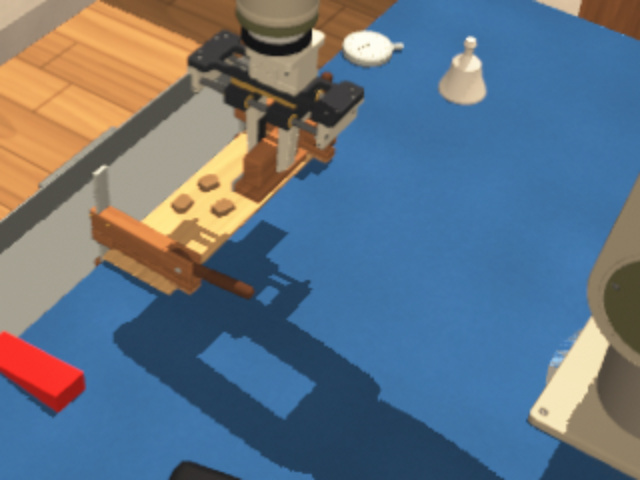

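The side view shows the scraper held upright between the fingers behind the strip. All four chips are still on the strip, and the wedge and bell haven't moved.

```bash
python3 - <<'E'
from h import *
print(robot.tips_ahead)
W=np.load("side1.npz")["W"];x,y,z=np.moveaxis(W,-1,0)
for zr in((.085,.102),(.1,.118),(.12,.145)):
    q=(x>.43)&(x<.56)&(y>-.03)&(y<.12)&(z>zr[0])&(z<zr[1]);P=W[q]
    if len(P): print(zr,len(P),"x",np.percentile(P[:,0],[2,98]),"y",np.percentile(P[:,1],[2,98]),"z",np.percentile(P[:,2],[1,5,50]))
W=np.load("top1.npz")["W"];x,y,z=np.moveaxis(W,-1,0)
q=(x>.43)&(x<.56)&(y>-.03)&(y<.12)&(z>.09)&(z<.16);P=W[q]
if len(P): print("top",len(P),np.percentile(P,[2,50,98],axis=0))
r=cv2.minAreaRect(np.float32(P[:,:2]*1000)) if len(P) else None;print(r)
p0,R0=getcmd();print(p0)
E
```

```text
0.011
(0.085, 0.102) 33 x [0.47135255 0.50829848] y [-0.00894698  0.08753329] z [0.09640544 0.09760542 0.10051143]
(0.1, 0.118) 276 x [0.47077343 0.50932945] y [-0.0090629   0.08840841] z [0.1003555  0.10134554 0.10870694]
(0.12, 0.145) 232 x [0.46186841 0.51497198] y [0.00192757 0.08012307] z [0.12067854 0.12218069 0.13454034]
None
[0.49002505 0.04099601 0.11998972]
```

```bash
python3 - <<'E'
from h import *
p0,R0=getcmd();p0[2]=.131;p0[1]=.0405
json.dump(dict(p=list(p0),r=list(R0.as_rotvec())),open("cmd.json","w"))
z=.0392
rows([((.49,.04,.06),ry(0),0,2),((.49,.04,z),ry(0),0,2),((.51,.04,z),ry(0),0,1),((.625,.04,z),ry(0),0,8)])
E
```

```text
2 x: -0.0005, 0, 0.071, 0, 0, 0, 0
2 x: -0.0005, 0, 0.0918, 0, 0, 0, 0
1 x: -0.0005, 0.02, 0.0918, 0, 0, 0, 0
8 x: -0.0006, 0.135, 0.0918, 0, 0, 0, 0
```

>>> {"name": "move_arm", "arguments": {
  "deltas": [-0.0005,0,0.05,0,0,0,0,-0.0005,0,0.08,0,0,0,0,-0.0005,0,0.0918,0,0,0,0,-0.0005,0,0.0918,0,0,0,0,-0.0005,0.02,0.0918,0,0,0,0,-0.0005,0.036,0.0918,0,0,0,0,-0.0006,0.052,0.0918,0,0,0,0,-0.0006,0.069,0.0918,0,0,0,0,-0.0006,0.086,0.0918,0,0,0,0,-0.0006,0.102,0.0918,0,0,0,0,-0.0006,0.118,0.0918,0,0,0,0,-0.0006,0.135,0.0918,0,0,0,0]
}}

```text
t: 7.85
tool_pos: [0.6266, 0.0423, 0.0408]
orientation: [2.218, 2.223, 0.003]
force: [-0.3, 1.4, -0.8]
opening: 0.0263
gripper_force: 30.0
```

```bash
python3 - <<'E'
from h import *
s=robot.read_state();print(s["tool_pos"],s["force"],s["opening"])
z=.0392
rows([((.625,.04,.075),ry(0),0,3),((.488,-.03,.075),ry(0),0,5),((.488,-.03,z),ry(0),0,4)])
E
```

```text
[0.62660201 0.042289   0.04082216] [-0.32807934  1.35864613 -0.82511572] 0.026290036019912477
3 x: 0, 0, -0.0358, 0, 0, 0, 0
5 x: -0.0699, -0.1371, -0.0358, 0, 0, 0, 0
4 x: -0.0699, -0.1371, 0, 0, 0, 0, 0
```

>>> {"name": "move_arm", "arguments": {
  "deltas": [0,0,-0.02,0,0,0,0,0,0,-0.0358,0,0,0,0,-0.0199,-0.04,-0.0358,0,0,0,0,-0.0399,-0.08,-0.0358,0,0,0,0,-0.0599,-0.12,-0.0358,0,0,0,0,-0.0699,-0.1371,-0.0358,0,0,0,0,-0.0699,-0.1371,-0.02,0,0,0,0,-0.0699,-0.1371,0,0,0,0,0,-0.0699,-0.1371,0,0,0,0,0]
}}

```text
t: 8.98
tool_pos: [0.4866, -0.0276, 0.037]
orientation: [-2.217, -2.222, 0.003]
force: [-0.8, 0.6, -1.8]
opening: 0.0258
gripper_force: 30.0
```

```bash
python3 - <<'E'
from h import *
s=robot.read_state();print(s["tool_pos"],s["force"],s["opening"])
p,d=snap("side"); cv2.imwrite("pics/s2.png",cv2.resize(p[130:330,200:440],None,fx=3,fy=3)[...,::-1])
z=.0388
rows([((.505,-.03,z),ry(0),0,1),((.625,-.03,z),ry(0),0,8),((.625,-.03,.075),ry(0),0,2)])
E
```

```text
[ 0.48660778 -0.02756632  0.03704891] [-0.81499114  0.55564644 -1.76114954] 0.025771913101602723
1 x: 0, 0.017, 0.0004, 0, 0, 0, 0
8 x: -0.0001, 0.137, 0.0004, 0, 0, 0, 0
2 x: -0.0001, 0.137, -0.0358, 0, 0, 0, 0
```

View pics/s2.png

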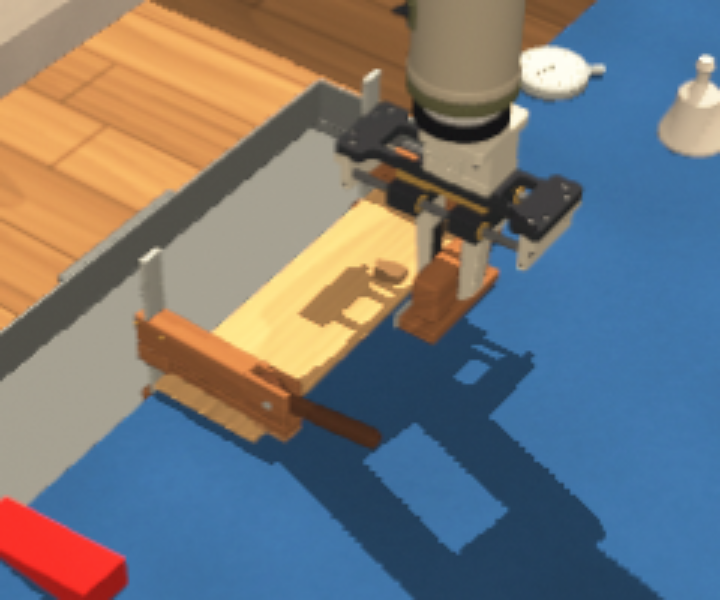

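Three chips have gone over the edge; the last one is on the strip at about (390,272), ahead of the blade. I'll make the second stroke slightly higher so the sole clears the strip's back edge.

>>> {"name": "move_arm", "arguments": {
  "deltas": [0,0,-0.003,0,0,0,0,0,0.01,-0.003,0,0,0,0,0,0.028,-0.002,0,0,0,0,0,0.046,-0.0015,0,0,0,0,0,0.064,-0.0015,0,0,0,0,0,0.082,-0.001,0,0,0,0,0,0.1,-0.001,0,0,0,0,0,0.119,-0.001,0,0,0,0,0,0.137,-0.001,0,0,0,0,0,0.137,-0.001,0,0,0,0,0,0.137,-0.02,0,0,0,0,-0.0001,0.137,-0.0358,0,0,0,0]
}}

```text
t: 10.52
tool_pos: [0.6247, -0.0281, 0.0759]
orientation: [2.219, 2.224, -0.0]
force: [-0.3, -0.5, -2.2]
opening: 0.026
gripper_force: 30.0
```

```bash
python3 - <<'E'
from h import *
s=robot.read_state();print(s["tool_pos"],s["force"],s["opening"])
# back off, high, to set-down spot
rows([((.55,.0,.13),ry(0),0,3),((.43,.12,.2),ry(.0),0,4),((.42,.34,.16),ry(0),0,6)])
E
```

```text
[ 0.62466339 -0.02812442  0.07594872] [-0.27253998 -0.48160768 -2.24115082] 0.026013524292060327
3 x: 0.0301, -0.0749, -0.055, 0, 0, 0, 0
4 x: 0.1501, -0.1949, -0.125, 0, 0, 0, 0
6 x: 0.3701, -0.2048, -0.0849, 0, 0, 0, 0
```

>>> {"name": "move_arm", "arguments": {
  "deltas": [0.015,-0.037,-0.03,0,0,0,0,0.03,-0.075,-0.055,0,0,0,0,0.06,-0.105,-0.075,0,0,0,0,0.09,-0.135,-0.095,0,0,0,0,0.12,-0.165,-0.115,0,0,0,0,0.15,-0.195,-0.125,0,0,0,0,0.2,-0.198,-0.12,0,0,0,0,0.25,-0.2,-0.115,0,0,0,0,0.3,-0.202,-0.105,0,0,0,0,0.34,-0.204,-0.095,0,0,0,0,0.3701,-0.2048,-0.0849,0,0,0,0,0.3701,-0.2048,-0.0849,0,0,0,0]
}}

```text
t: 12.02
tool_pos: [0.4182, 0.343, 0.1597]
orientation: [-2.216, -2.226, 0.0]
force: [1.0, -0.7, -1.1]
opening: 0.0259
gripper_force: 30.0
```

```bash
python3 - <<'E'
from h import *
s=robot.read_state();print(s["tool_pos"],s["force"],s["opening"])
p,d=snap("top","t3")
W=cloud("top",d);x,y,z=np.moveaxis(W,-1,0)
n,lab,sta,_=cv2.connectedComponentsWithStats(((x>.515)&(x<.7)&(y>-.105)&(y<.15)&(z>.0105)).astype(np.uint8))
print([list(sta[i]) for i in range(1,n) if sta[i,4]>8])
print([(r["uv"],r["confidence"]) for r in robot.recognise("top","chip1_mid")])
z=.033
rows([((.42,.34,.06),ry(0),0,3),((.42,.34,z),ry(0),0,4),((.42,.34,z),ry(0),.5,4)])
E
```

```text
[0.41824126 0.34298243 0.15968004] [ 1.03410476 -0.74018184 -1.12340797] 0.025926216460866323
[]
[([252.0, 274.0], 0.26)]
3 x: 0, 0, 0.1, 0, 0, 0, 0
4 x: 0, -0.0001, 0.127, 0, 0, 0, 0
4 x: 0, -0.0001, 0.127, 0, 0, 0, 0.5
```

View pics/t3.png

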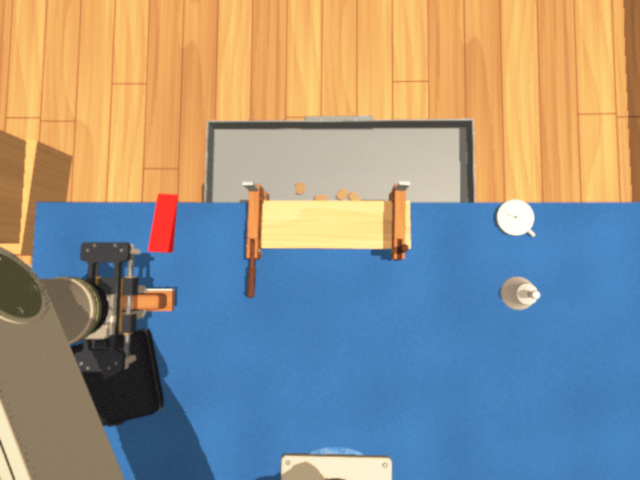

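All four chips lie in the tray, near (300,188), (320,198), (342,195) and (354,196), and the strip is bare. Before lowering I'll check how high the black case stands.

```bash
python3 - <<'E'
from h import *
W=np.load("top0.npz")["W"];x,y,z=np.moveaxis(W,-1,0)
q=(x>.1)&(x<.42)&(y>.26)&(y<.62)&(z>.01);P=W[q];print(np.percentile(P,[1,50,99,99.9],axis=0))
k=q&(y<.40);print("x max for y<.40",x[k].max(), "y min",y[q].min())
E
```

```text
[[0.16780841 0.35217118 0.01934338]
 [0.25693951 0.44529806 0.05694267]
 [0.34723833 0.55129444 0.06088396]
 [0.35284593 0.55987203 0.06209198]]
x max for y<.40 0.35439744609008317 y min 0.34795143600994477
```

>>> {"name": "move_arm", "arguments": {
  "deltas": [0,0,0.045,0,0,0,0,0,0,0.09,0,0,0,0,0,0,0.115,0,0,0,0,0,0,0.124,0,0,0,0,0,-0.0001,0.127,0,0,0,0,0,-0.0001,0.127,0,0,0,0,0,-0.0001,0.127,0,0,0,0.5,0,-0.0001,0.127,0,0,0,0.5,0,-0.0001,0.127,0,0,0,0.5]
}}

```text
t: 13.25
tool_pos: [0.4192, 0.3419, 0.0327]
orientation: [-2.219, -2.223, -0.0]
force: [-0.3, 0.8, -0.2]
opening: 0.0457
gripper_force: 0.0
```

```bash
python3 - <<'E'
from h import *
s=robot.read_state();print(s["tool_pos"],s["force"],s["opening"])
sync()
rows([((.42,.34,.12),ry(0),.5,3),((.40,.24,.2),ry(.8),.5,5),((.39,.167,.2),ry(np.pi/2),.5,5)])
E
```

```text
[0.4191907  0.34187229 0.0326576 ] [-0.2757333   0.84727699 -0.22808725] 0.045709537504902684
3 x: -0.0018, 0.0008, -0.0873, 0, 0, 0.002, 0.5
5 x: -0.1018, -0.0194, -0.1674, 0, -0.001, -0.798, 0.5
5 x: -0.1747, -0.0296, -0.1674, 0, 0, -1.569, 0.5
```

>>> {"name": "move_arm", "arguments": {
  "deltas": [0,0,-0.04,0,0,0,0.5,0,0,-0.0873,0,0,0,0.5,-0.03,-0.005,-0.13,0,0,-0.16,0.5,-0.06,-0.012,-0.167,0,0,-0.33,0.5,-0.09,-0.019,-0.167,0,0,-0.5,0.5,-0.11,-0.02,-0.167,0,0,-0.67,0.5,-0.13,-0.023,-0.167,0,0,-0.84,0.5,-0.15,-0.026,-0.167,0,0,-1.02,0.5,-0.165,-0.028,-0.167,0,0,-1.2,0.5,-0.1747,-0.0296,-0.1674,0,0,-1.38,0.5,-0.1747,-0.0296,-0.1674,0,0,-1.569,0.5,-0.1747,-0.0296,-0.1674,0,0,-1.569,0.5]
}}

```text
t: 14.75
tool_pos: [0.3898, 0.1668, 0.1997]
orientation: [-0.002, -3.141, -0.0]
force: [-0.8, 0.1, 0.5]
opening: 0.0468
gripper_force: 0.0
```

```bash
python3 - <<'E'
from h import *
s=robot.read_state();print(s["tool_pos"],s["force"],s["opening"],s["q"].round(2),s["dq"].round(2))
p,d=snap("side");W=cloud("side",d);x,y,z=np.moveaxis(W,-1,0)
q=(x>.38)&(x<.48)&(y>.25)&(y<.43)&(z>.04)&(z<.065);P=np.float32(W[q][:,:2]*1000);print("scraper",cv2.minAreaRect(P),np.median(z[q]))
for c in("side",):
    print([(r["uv"],r["confidence"]) for r in robot.recognise(c,"lever_grip")])
piv=np.array([.514,.167,.04])
# tilt: negative about world y points tool forward
def pose(th,tilt,r=.075,back=0):
    R=ry(np.pi/2,tilt);g=piv+r*np.array([-np.cos(th),0,np.sin(th)])
    return g+R.apply([0,0,.008-back]),R
for t in(-.75,): print(pose(.14,t),ry(np.pi/2,t).apply([0,0,1]))
p1,R1=pose(.14,-.75,back=.08);p2,_=pose(.14,-.75)
rows([(p1,R1,.5,6),(p2,R1,.5,4)])
E
```

```text
[0.3898105  0.16680425 0.19972755] [-0.80207528  0.13849995  0.51149516] 0.04680709737447905 [ 0.28 -0.35  1.99  0.    1.5  -1.29] [ 0.01  0.01 -0.    0.   -0.    0.1 ]
scraper ((418.3982849121094, 342.1282043457031), (28.77361488342285, 83.08020782470703), 1.4924713373184204) 0.052887793063696176
[([308.9, 267.9], 0.78)]
(array([0.44518691, 0.167     , 0.04461222]), Rotation.from_matrix(array([[-7.31688869e-01,  4.48030216e-17,  6.81638760e-01],
                            [ 6.12323400e-17,  1.00000000e+00,  0.00000000e+00],
                            [-6.81638760e-01,  4.17383363e-17, -7.31688869e-01]]))) [ 0.68163876  0.         -0.73168887]
6 x: -0.0007, -0.0001, 0.0968, 0.001, -0.75, 0, 0.5
4 x: -0.0552, -0.0001, 0.1554, 0.001, -0.75, 0, 0.5
```

>>> {"name": "move_arm", "arguments": {
  "deltas": [0,0,0.03,0,-0.15,0,0.5,0,0,0.05,0,-0.31,0,0.5,0,0,0.07,0,-0.47,0,0.5,0,0,0.085,0,-0.62,0,0.5,-0.0007,-0.0001,0.0968,0.001,-0.75,0,0.5,-0.0007,-0.0001,0.0968,0.001,-0.75,0,0.5,-0.0007,-0.0001,0.0968,0.001,-0.75,0,0.5]
}}

```text
t: 15.72
tool_pos: [0.4138, 0.194, 0.1883]
orientation: [0.009, 2.445, -0.022]
force: [0.3, -0.3, 0.3]
opening: 0.0466
gripper_force: 0.0
```

```bash
python3 - <<'E'
from h import *
np.set_printoptions(precision=4,suppress=True)
s=robot.read_state();print(s["tool_pos"],s["q"].round(2),Ro.from_rotvec(s["orientation"]).as_matrix()[:,2],s["force"])
sync()
p,d=snap("side");cv2.imwrite("pics/s4.png",cv2.resize(p[150:350,200:440],None,fx=3,fy=3)[...,::-1])
piv=np.array([.514,.167,.04])
R=ry(np.pi/2,-.75);g=piv+.075*np.array([-np.cos(.14),0,np.sin(.14)])+R.apply([0,0,.008])
rows([(g,R,.5,4),(g,R,0,5)])
E
```

```text
[0.4138 0.194  0.1883] [ 0.65 -0.89  2.5  -0.49  1.02 -0.76] [ 0.6418 -0.018  -0.7667] [ 0.2744 -0.2504  0.2518]
4 x: 0.0682, -0.0247, 0.1308, -0.018, -0.053, 0, 0.5
5 x: 0.0682, -0.0247, 0.1308, -0.018, -0.053, 0, 0
```

View pics/s4.png

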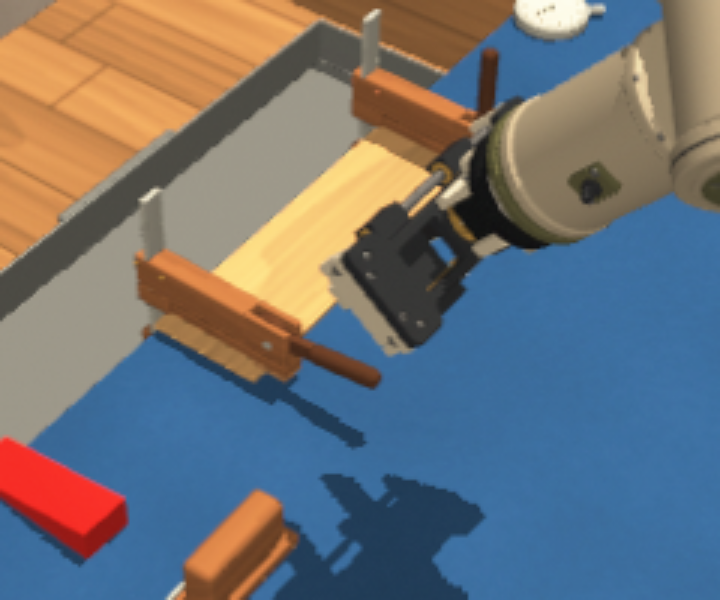

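The picture shows the gripper short of its pose, with joints 2 and 3 at their limits. The scraper is standing on the shelf and the lever hasn't been touched. I'll fit a small arm model from the readings to choose a tilt it can reach.

```bash
cat > fk.py <<'E'
from h import *
from scipy.optimize import least_squares
rot=lambda a,t:Ro.from_euler(a,t).as_matrix()
def fk(q,p):
    a,h,L1,L2,L3,off,e=p
    R=rot('z',q[0]);x=np.array([0,0,h])+R@[a,off,0]
    R=R@rot('y',q[1]);x=x+R@[0,0,L1]
    R=R@rot('y',q[2]);x=x+R@[e,0,L2]
    R=R@rot('z',q[3])@rot('y',q[4])@rot('z',q[5]);x=x+R@[0,0,L3]
    return x,R
s=robot.read_state()
data=[([-1.2364,.1304,1.4882,0,1.523,-.0854],[.2446,-.5479,.2297]),([.28,-.35,1.99,0,1.5,-1.29],[.3898,.1668,.1997]),(list(s["q"]),list(s["tool_pos"]))]
P=least_squares(lambda p:np.r_[np.concatenate([fk(q,p)[0]-x for q,x in data]),1e-3*(p-[0,.4,.4,.4,.2,.05,0])],[0,.4,.4,.4,.2,.05,0]).x
def ik(pos,R,q0):
    lo=[-2.96,-.89,.02,-1.34,0,-2.66];hi=[2.96,2.26,2.5,4.48,2.73,2.66]
    Rm=R.as_matrix()@C
    f=lambda q:np.r_[(fk(q,P)[0]-pos)*10,(Ro.from_matrix(fk(q,P)[1].T@Rm)).as_rotvec()]
    r=least_squares(f,np.clip(q0,np.array(lo)+.01,np.array(hi)-.01),bounds=(lo,hi));return r.x,np.abs(r.fun).max()
C=np.eye(3)
C=Ro.from_rotvec(s["orientation"]).as_matrix().T@fk(s["q"],P)[1]
E
python3 - <<'E'
from fk import *
np.set_printoptions(precision=3,suppress=True)
print(P,[np.linalg.norm(fk(q,P)[0]-x) for q,x in data]);print(C)
piv=np.array([.514,.167,.04])
for t in(-.75,-.6,-.45,-.3,-.15):
    for nm,g in(("grip",piv+.075*np.array([-np.cos(.14),0,np.sin(.14)])),("up",np.array([.44,.167,.11]))):
        R=ry(np.pi/2,t);q,e=ik(g+R.apply([0,0,.008]),R,[.28,-.35,1.99,0,1.3,-1.29]);print(t,nm,q,"err %.3f"%e)
for t in (0,.2,.4,.6):
    g=piv+[0,0,.075];R=ry(np.pi/2,t);q,e=ik(g+R.apply([0,0,.008]),R,[.28,-.35,1.99,0,1.3,-1.29]);print("end",t,q,"err %.3f"%e)
E
```

```text
[0.033 0.341 0.37  0.521 0.368 0.052 0.085] [np.float64(0.0007318801187263578), np.float64(0.0006688847744009477), np.float64(0.00015906500794521784)]
[[ 0.  1. -0.]
 [-1.  0. -0.]
 [-0.  0.  1.]]
-0.75 grip [ 0.583 -0.342  2.5   -0.832  0.613 -0.342] err 0.100
-0.75 up [ 0.557 -0.58   2.5   -0.606  0.763 -0.636] err 0.079
-0.6 grip [ 0.447 -0.427  2.5   -0.467  0.597 -0.791] err 0.023
-0.6 up [ 0.436 -0.642  2.5   -0.353  0.767 -0.942] err 0.005
-0.45 grip [ 0.374 -0.375  2.413 -0.251  0.697 -1.037] err 0.000
-0.45 up [ 0.374 -0.523  2.377 -0.208  0.876 -1.096] err 0.000
-0.3 grip [ 0.325 -0.262  2.284 -0.127  0.838 -1.174] err 0.000
-0.3 up [ 0.325 -0.385  2.245 -0.112  1.    -1.199] err 0.000
-0.15 grip [ 0.285 -0.134  2.151 -0.05   0.982 -1.261] err 0.000
-0.15 up [ 0.284 -0.243  2.111 -0.046  1.129 -1.27 ] err 0.000
end 0 [ 0.218  0.086  1.784 -0.     1.272 -1.353] err 0.000
end 0.2 [ 0.192  0.268  1.591  0.038  1.479 -1.386] err 0.000
end 0.4 [ 0.173  0.456  1.396  0.067  1.684 -1.404] err 0.000
end 0.6 [ 0.158  0.648  1.199  0.094  1.887 -1.411] err 0.000
```

```bash
python3 - <<'E'
from fk import *
np.set_printoptions(precision=3,suppress=True)
piv=np.array([.514,.167,.04]);q=s["q"]
def pose(th,t,back=0): 
    R=ry(np.pi/2,t);return piv+.075*np.array([-np.cos(th),0,np.sin(th)])+R.apply([0,0,.008-back]),R
q=np.array([.35,-.35,2.3,-.2,.9,-1.1])
for th,t,b in[(.14,-.4,.07),(.14,-.4,.03),(.14,-.4,0),(.4,-.25,0),(.7,0,0),(1,.3,0),(1.3,.6,0),(1.57,.8,0),(1.62,.8,0)]:
    pp,R=pose(th,t,b);q,e=ik(pp,R,q);print(th,t,q,"%.4f"%e)
sync()
a,R=pose(.14,-.4,.07);b,_=pose(.14,-.4,0)
rows([(a,R,.5,6),(b,R,.5,3),(b,R,0,4)])
E
```

```text
0.14 -0.4 [ 0.387 -0.59   2.391 -0.179  0.975 -1.111] 0.0000
0.14 -0.4 [ 0.369 -0.452  2.385 -0.189  0.842 -1.101] 0.0000
0.14 -0.4 [ 0.357 -0.34   2.371 -0.202  0.743 -1.09 ] 0.0000
0.4 -0.25 [ 0.306 -0.246  2.218 -0.093  0.933 -1.218] 0.0000
0.7 0 [ 0.244 -0.021  1.951 -0.     1.212 -1.327] 0.0000
1 0.3 [ 0.194  0.281  1.62   0.057  1.535 -1.387] 0.0000
1.3 0.6 [ 0.163  0.603  1.271  0.096  1.861 -1.409] 0.0000
1.57 0.8 [ 0.147  0.842  1.001  0.122  2.091 -1.407] 0.0000
1.62 0.8 [ 0.146  0.852  0.985  0.121  2.096 -1.407] 0.0000
6 x: 0.0505, -0.0254, 0.0634, -0.018, 0.297, -0.004, 0.5
3 x: 0.071, -0.0242, 0.1303, -0.018, 0.297, -0.004, 0.5
4 x: 0.071, -0.0242, 0.1303, -0.018, 0.297, -0.004, 0
```

>>> {"name": "move_arm", "arguments": {
  "deltas": [0.02,-0.0254,0.02,-0.018,0.15,-0.004,0.5,0.04,-0.0254,0.045,-0.018,0.297,-0.004,0.5,0.0505,-0.0254,0.0634,-0.018,0.297,-0.004,0.5,0.0505,-0.0254,0.0634,-0.018,0.297,-0.004,0.5,0.0505,-0.0254,0.0634,-0.018,0.297,-0.004,0.5],
  "squeeze": 40
}}

```text
t: 16.4
tool_pos: [0.4162, 0.1669, 0.1088]
orientation: [0.0, 2.74, -0.001]
force: [0.7, 0.7, -0.3]
opening: 0.0465
gripper_force: 0.0
```

```bash
python3 - <<'E'
from h import *
np.set_printoptions(precision=4,suppress=True)
piv=np.array([.514,.167,.04])
def pose(th,t,back=0): 
    R=ry(np.pi/2,t);return piv+.075*np.array([-np.cos(th),0,np.sin(th)])+R.apply([0,0,.008-back]),R
a,R=pose(.14,-.4,.07);b,_=pose(.14,-.4,0)
s=sync();print(s["tool_pos"],a,(R.inv()*Ro.from_rotvec(s["orientation"])).as_rotvec(),s["dq"])
rows([(b,R,.5,3),(b,R,0,4)])
E
```

```text
[0.4162 0.1669 0.1088] [0.4156 0.167  0.1076] [ 0.0006 -0.0021 -0.0001] [ 0.0137 -0.0206 -0.0083 -0.0027 -0.0032 -0.0003]
3 x: 0.0012, 0.0001, 0.0709, -0.001, 0.002, 0, 0.5
4 x: 0.0012, 0.0001, 0.0709, -0.001, 0.002, 0, 0
```

>>> {"name": "move_arm", "arguments": {
  "deltas": [0.0012,0.0005,0.03,-0.001,0.002,0,0.5,0.0012,0.0005,0.06,-0.001,0.002,0,0.5,0.0012,0.0005,0.0709,-0.001,0.002,0,0.5,0.0012,0.0005,0.0709,-0.001,0.002,0,0.5,0.0012,0.0005,0.0709,-0.001,0.002,0,0,0.0012,0.0005,0.0709,-0.001,0.002,0,0,0.0012,0.0005,0.0709,-0.001,0.002,0,0,0.0012,0.0005,0.0709,-0.001,0.002,0,0],
  "squeeze": 40
}}

```text
t: 17.4
tool_pos: [0.4429, 0.1689, 0.0431]
orientation: [-0.001, 2.741, 0.004]
force: [-2.2, 10.0, 1.2]
opening: 0.0137
gripper_force: 40.0
```

```bash
python3 - <<'E'
from h import *
np.set_printoptions(precision=4,suppress=True)
s=robot.read_state();print(s["tool_pos"],s["force"],s["wrist_torque"])
p0,R0=getcmd();print(p0)
p0[1]+=.0004;json.dump(dict(p=list(p0),r=list(R0.as_rotvec())),open("cmd.json","w"))
piv=np.array([.514,.1675,.04])
def pose(th,t,op,n): 
    R=ry(np.pi/2,t);return piv+.075*np.array([-np.cos(th),0,np.sin(th)])+R.apply([0,0,.008]),R,op,n
ths=np.linspace(.14,1.57,13)[1:]
rows([pose(th,-.4+(th-.14)/1.43*1.2,0,1) for th in ths])
E
```

```text
[0.4429 0.1689 0.0431] [-2.1834 10.0032  1.1603] [1.3385 0.4012 0.4119]
[0.4429 0.167  0.0431]
1 x: -0.0043, 0.0001, -0.0074, 0, 0.1, 0, 0
1 x: -0.0093, 0.0001, -0.0143, 0, 0.2, 0, 0
1 x: -0.0152, 0.0001, -0.0205, 0, 0.3, 0, 0
1 x: -0.0218, 0.0001, -0.0259, 0, 0.4, 0, 0
1 x: -0.0289, 0.0001, -0.0305, 0, 0.5, 0, 0
1 x: -0.0365, 0.0001, -0.0341, 0, 0.6, 0, 0
1 x: -0.0445, 0.0001, -0.0369, 0, 0.7, 0, 0
1 x: -0.0528, 0.0001, -0.0387, 0, 0.8, 0, 0
1 x: -0.0612, 0.0001, -0.0394, 0, 0.9, 0, 0
1 x: -0.0696, 0.0001, -0.0392, 0, 1, 0, 0
1 x: -0.0779, 0.0001, -0.0379, 0, 1.1, 0, 0
1 x: -0.086, 0.0001, -0.0357, 0, 1.2, 0, 0
```

>>> {"name": "move_arm", "arguments": {
  "deltas": [-0.002,0.0016,-0.0035,0,0.05,0,0,-0.0043,0.0016,-0.0074,0,0.1,0,0,-0.0067,0.0016,-0.011,0,0.15,0,0,-0.0093,0.0016,-0.0143,0,0.2,0,0,-0.0122,0.0016,-0.0175,0,0.25,0,0,-0.0152,0.0016,-0.0205,0,0.3,0,0,-0.0185,0.0016,-0.0233,0,0.35,0,0,-0.0218,0.0016,-0.0259,0,0.4,0,0]
}}

```text
t: 18.4
tool_pos: [0.451, 0.1693, 0.0733]
orientation: [0.001, -3.136, 0.0]
force: [0.5, 1.7, -10.3]
opening: 0.0135
gripper_force: 40.0
```

```bash
python3 - <<'E'
from h import *
np.set_printoptions(precision=4,suppress=True)
s=robot.read_state();print(s["tool_pos"],s["force"],s["wrist_torque"],s["opening"])
piv=np.array([.514,.169,.04])
def pose(th,t,op,n): 
    R=ry(np.pi/2,t);return piv+.075*np.array([-np.cos(th),0,np.sin(th)])+R.apply([0,0,.008]),R,op,n
th=.14+1.43/12*4; print(pose(th,0,0,1)[0])
p0,R0=pose(th,0,0,1)[:2]; json.dump(dict(p=list(p0),r=list(R0.as_rotvec())),open("cmd.json","w"))
g=s["tool_pos"]-Ro.from_rotvec(s["orientation"]).apply([0,0,.008])-piv;print("ang",np.arctan2(g[2],-g[0]),np.hypot(g[0],g[2]))
ths=np.linspace(.14,1.57,13)[5:]
rows([pose(th,-.4+(th-.14)/1.43*1.2,0,1) for th in ths])
E
```

```text
[0.451  0.1693 0.0733] [  0.5308   1.71   -10.2959] [ 0.3475  0.1272 -0.1763] 0.013548651033247726
[0.4528 0.169  0.0754]
ang 0.5803964389104695 0.07522973065401461
1 x: -0.0048, 0, -0.007, 0, 0.1, 0, 0
1 x: -0.0104, 0, -0.0134, 0, 0.2, 0, 0
1 x: -0.0167, 0, -0.019, 0, 0.3, 0, 0
1 x: -0.0236, 0, -0.0239, 0, 0.4, 0, 0
1 x: -0.031, 0, -0.0278, 0, 0.5, 0, 0
1 x: -0.0389, 0, -0.0309, 0, 0.6, 0, 0
1 x: -0.0471, 0, -0.033, 0, 0.7, 0, 0
1 x: -0.0554, 0, -0.0341, 0, 0.8, 0, 0
```

>>> {"name": "move_arm", "arguments": {
  "deltas": [-0.0024,0,-0.0036,0,0.05,0,0,-0.0048,0,-0.007,0,0.1,0,0,-0.0104,0,-0.0134,0,0.2,0,0,-0.0135,0,-0.0163,0,0.25,0,0,-0.0167,0,-0.019,0,0.3,0,0,-0.0236,0,-0.0239,0,0.4,0,0,-0.031,0,-0.0278,0,0.5,0,0,-0.035,0,-0.0294,0,0.55,0,0,-0.0389,0,-0.0309,0,0.6,0,0,-0.0471,0,-0.033,0,0.7,0,0,-0.0554,0,-0.0341,0,0.8,0,0,-0.0554,0,-0.0341,0,0.8,0,0]
}}

```text
t: 19.9
tool_pos: [0.5069, 0.1689, 0.1071]
orientation: [0.001, -2.332, 0.002]
force: [-7.7, -1.5, -1.5]
opening: 0.0134
gripper_force: 40.0
```

```bash
python3 - <<'E'
from h import *
np.set_printoptions(precision=4,suppress=True)
s=robot.read_state();print(s["tool_pos"],s["force"],s["wrist_torque"],s["opening"],s["q"].round(2))
piv=np.array([.514,.169,.04])
g=s["tool_pos"]-Ro.from_rotvec(s["orientation"]).apply([0,0,.008])-piv;print("ang",np.arctan2(g[2],-g[0]),np.hypot(g[0],g[2]))
for c in("side","top"):
    p,d=snap(c); np.savez(c+"5.npz",p=p,W=cloud(c,d))
    u,v=w2px(c,np.array([.52,.168,.09])).astype(int)
    cv2.imwrite(f"pics/{c}5.png",cv2.resize(p[max(v-75,0):v+75,u-90:u+90],None,fx=4,fy=4,interpolation=cv2.INTER_CUBIC)[...,::-1])
E
```

```text
[0.5069 0.1689 0.1071] [-7.7338 -1.5344 -1.5262] [-0.1437  0.7826  0.092 ] 0.013367752005213106 [ 0.15  0.83  1.01  0.13  2.1  -1.4 ]
ang 1.5523819215679282 0.07267208748328682
```

View pics/side5.png

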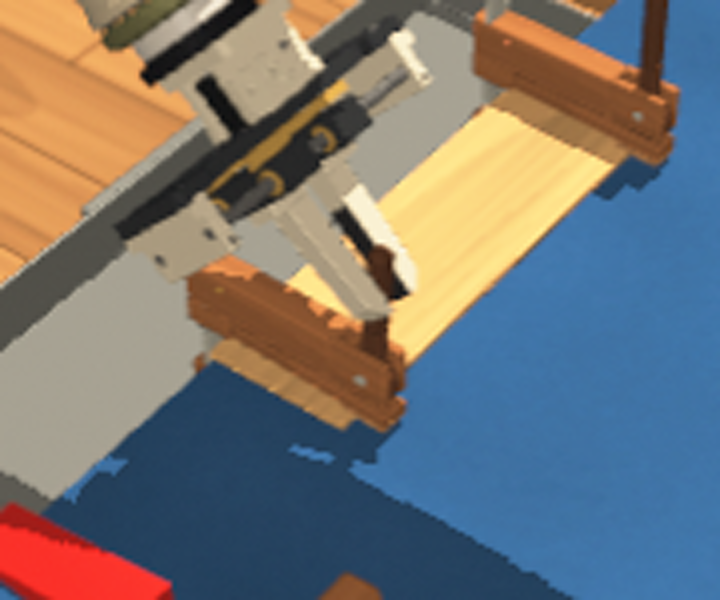

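```bash
python3 - <<'E'
from h import *
np.set_printoptions(precision=4,suppress=True)
m=robot.camera_model("side")
D=np.load("side5.npz");p=D["p"];W=D["W"];hsv=cv2.cvtColor(p,cv2.COLOR_RGB2HSV);x,y,z=np.moveaxis(W,-1,0)
dark=(hsv[...,2]<125)&(hsv[...,1]>90)&((hsv[...,0]<15)|(hsv[...,0]>170))
for nm,y0,xc in(("slack",.168,.514),("tight",-.122,None)):
    q=dark&(abs(y-y0)<.02)&(x>.46)&(x<.56)&(z>.064)&(z<.145)
    P=W[q];print(nm,len(P),np.percentile(P,[2,50,98],axis=0))
    # rows: centre col per row -> image line, compare with projected axis lines
    rws=np.unique(np.where(q)[0]);c=[(np.where(q[r])[0].mean(),r,len(np.where(q[r])[0])) for r in rws];print([(round(a,1),int(b),n) for a,b,n in c])
    k=np.polyfit(P[:,2],P[:,0],1);print(" dx/dz",k[0])
# predicted image columns of the axis of the slack lever for angles
for th in(1.4,1.5,1.57,1.65):
    print(th,[w2px("side",np.array([.514-r*np.cos(th),.168,.04+r*np.sin(th)])).round(1) for r in(.03,.05,.095)])
# tight: bar at?
T=np.load("top0.npz")["W"];xx,yy,zz=np.moveaxis(T,-1,0)
q=(abs(yy+.123)<.025)&(zz>.09)&(xx>.6)&(xx<.68);print("tight bar x",np.percentile(xx[q],[5,50,95]))
q=(abs(yy+.123)<.025)&(zz>.12)&(xx>.45)&(xx<.58);print("tight lever top",np.percentile(T[q],[5,50,95],axis=0))
q=(abs(yy-.166)<.025)&(zz>.09)&(xx>.6)&(xx<.68);print("slack bar x",np.percentile(xx[q],[5,50,95]))
T=np.load("top5.npz")["W"]
xx,yy,zz=np.moveaxis(T,-1,0);q=(abs(yy-.168)<.012)&(zz>.12)&(zz<.142)&(xx>.47)&(xx<.545);print("slack lever top now",q.sum(),np.percentile(T[q],[5,50,95],axis=0) if q.sum() else 0)
E
```

```text
slack 109 [[0.5011 0.1638 0.0649]
 [0.5065 0.1722 0.1143]
 [0.5189 0.1775 0.1386]]
[(np.float64(293.5), 232, 4), (np.float64(293.5), 233, 6), (np.float64(293.0), 234, 7), (np.float64(293.5), 235, 6), (np.float64(293.5), 236, 6), (np.float64(293.5), 237, 6), (np.float64(293.5), 238, 6), (np.float64(294.5), 239, 6), (np.float64(295.0), 240, 5), (np.float64(295.0), 241, 3), (np.float64(295.0), 242, 3), (np.float64(295.5), 243, 2), (np.float64(296.0), 244, 1), (np.float64(292.5), 250, 6), (np.float64(292.5), 251, 6), (np.float64(292.5), 252, 6), (np.float64(292.0), 253, 7), (np.float64(292.0), 254, 7), (np.float64(292.0), 255, 7), (np.float64(292.5), 256, 6), (np.float64(293.5), 257, 2), (np.float64(293.0), 258, 1)]
 dx/dz -0.06959687051863349
tight 116 [[ 0.5078 -0.1245  0.0658]
 [ 0.5128 -0.1181  0.1028]
 [ 0.5202 -0.1129  0.1375]]
[(np.float64(363.0), 167, 4), (np.float64(363.0), 168, 5), (np.float64(363.0), 169, 5), (np.float64(363.0), 170, 5), (np.float64(363.0), 171, 5), (np.float64(362.5), 172, 4), (np.float64(362.5), 173, 4), (np.float64(362.5), 174, 4), (np.float64(362.5), 175, 
[... 286 characters left out ...]
85, 4), (np.float64(361.5), 186, 4), (np.float64(361.0), 187, 5), (np.float64(361.0), 188, 5), (np.float64(360.5), 189, 6), (np.float64(360.5), 190, 6), (np.float64(362.0), 191, 3)]
 dx/dz -0.019845414357296743
1.4 [array([293.8, 254.5]), array([295. , 248.8]), array([297.6, 235.6])]
1.5 [array([292.8, 253.8]), array([293.2, 247.7]), array([294.1, 233.4])]
1.57 [array([292. , 253.4]), array([291.9, 247. ]), array([291.7, 232.1])]
1.65 [array([291.2, 253. ]), array([290.5, 246.3]), array([288.9, 230.7])]
tight bar x [0.6315 0.6325 0.6363]
tight lever top [[ 0.5081 -0.1279  0.1249]
 [ 0.5135 -0.1208  0.134 ]
 [ 0.5195 -0.1156  0.1369]]
slack bar x [0.6317 0.6328 0.637 ]
slack lever top now 0 0
```

View pics/top5.png

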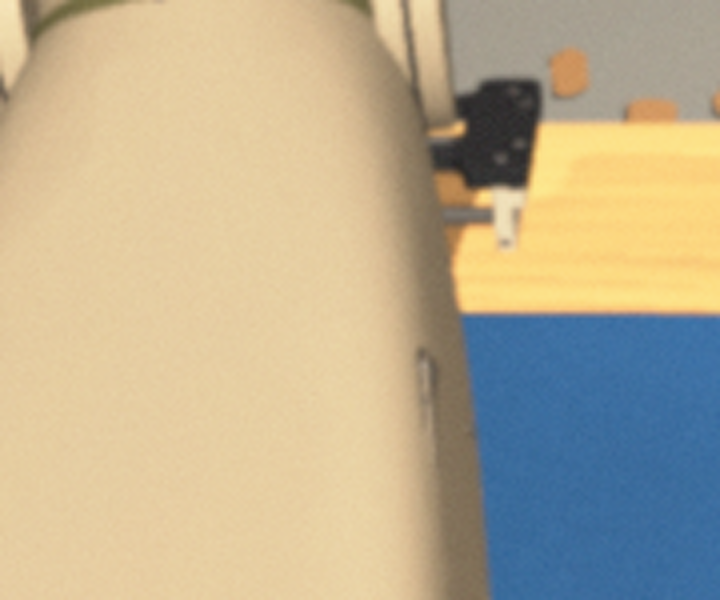

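The lever stands almost upright between the pads. Comparing its slope in the side view with the tight clamp's lever gives about 1.50 rad, so it needs a small push further towards +x. The arm blocks the top view.

```bash
python3 - <<'E'
from h import *
p0,R0=getcmd();print(p0)
rows([(p0+[.0025,0,0],ry(np.pi/2,.82),0,2),(p0+[.005,0,0],ry(np.pi/2,.85),0,4)])
E
```

```text
[0.5082142  0.169      0.10947393]
2 x: -0.0017, 0, -0.0018, 0, 0.02, 0, 0
4 x: -0.0035, 0, -0.0036, 0, 0.05, 0, 0
```

>>> {"name": "move_arm", "arguments": {
  "deltas": [-0.0009,0,-0.0009,0,0.01,0,0,-0.0017,0,-0.0018,0,0.02,0,0,-0.0026,0,-0.0027,0,0.04,0,0,-0.0035,0,-0.0036,0,0.05,0,0,-0.0035,0,-0.0036,0,0.05,0,0,-0.0035,0,-0.0036,0,0.05,0,0]
}}

```text
t: 20.75
tool_pos: [0.5129, 0.1689, 0.1077]
orientation: [0.0, -2.29, 0.002]
force: [-3.4, -3.9, -10.6]
opening: 0.0136
gripper_force: 40.0
```

```bash
cat > ang.py <<'E'
from h import *
from scipy.optimize import least_squares
np.set_printoptions(precision=4,suppress=True)
s=robot.read_state();print(s["tool_pos"],s["force"],s["wrist_torque"])
piv=np.array([.514,.169,.04]);g=s["tool_pos"]-Ro.from_rotvec(s["orientation"]).apply([0,0,.008])-piv;print("tcp ang",np.arctan2(g[2],-g[0]))
p=np.mean([snap("side")[0] for _ in range(3)],0).astype(np.uint8);W=np.load("side5.npz")["W"]
hsv=cv2.cvtColor(p,cv2.COLOR_RGB2HSV);dark=(hsv[...,2]<125)&(hsv[...,1]>90)&((hsv[...,0]<15)|(hsv[...,0]>170))
def cols(r0,r1,c0,c1):
    o=[]
    for r in range(r0,r1):
        k=np.where(dark[r,c0:c1])[0]
        if len(k)>=4 and len(k)<=8:o.append((k.mean()+c0,r))
    return np.array(o)
for nm,o,y in(("slack",np.r_[cols(230,240,284,304),cols(249,257,284,304)],.168),("tight",cols(167,189,352,372),-.122)):
    def f(v):
        r=np.linspace(.02,.1,30);L=np.array([w2px("side",np.array([v[0]-a*np.cos(v[1]),y,.04+a*np.sin(v[1])])) for a in r])
        i=np.argsort(L[:,1]);return np.interp(o[:,1],L[i,1],L[i,0])-o[:,0]
    q=least_squares(f,[.514,1.55]);print(nm,len(o),"px %.4f angle %.3f rms %.2f"%(*q.x,np.sqrt(np.mean(q.fun**2))))
E
python3 ang.py
```

```text
[0.5129 0.1689 0.1077] [ -3.4323  -3.8547 -10.5605] [-0.3387 -0.9204  0.2709]
tcp ang 1.637377861628319
slack 14 px 0.5157 angle 1.567 rms 0.55
tight 22 px 0.5142 angle 1.589 rms 0.46
```

>>> {"name": "move_arm", "arguments": {
  "deltas": [0,0,0,0,0,0,0,0,0,0,0,0,0,0,0,0,0,0,0,0,0,0,0,0,0,0,0,0]
}}

```text
t: 21.4
tool_pos: [0.5129, 0.1689, 0.1077]
orientation: [0.0, -2.291, 0.002]
force: [-3.1, -3.7, -11.1]
opening: 0.0136
gripper_force: 40.0
```

```bash
python3 ang.py; python3 - <<'E'
from h import *
p,d=snap("side","fin")
for l in("scraper","bell","wedge","thermometer"):
    r=robot.recognise("side",l)[:1];print(l,[(x["uv"],round(x["confidence"],2)) for x in r])
E
```

```text
[0.5129 0.1689 0.1077] [ -3.076   -3.7105 -11.1132] [-0.3245 -1.0819  0.3623]
tcp ang 1.6375959905206876
slack 14 px 0.5157 angle 1.566 rms 0.64
tight 22 px 0.5142 angle 1.590 rms 0.45
scraper [([278.0, 338.3], 0.81)]
bell [([275.1, 252.5], 0.61)]
wedge [([216.5, 317.6], 0.65)]
thermometer [([376.1, 153.5], 0.5)]
```

View pics/fin.png

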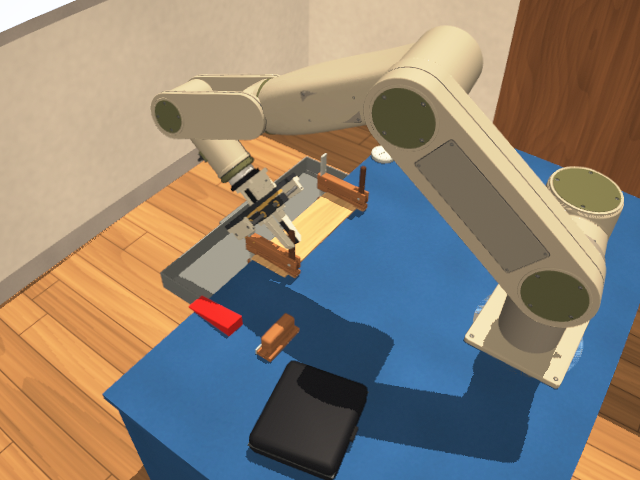

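The final picture shows the strip bare, the scraper standing at (278,338), the wedge and thermometer in place, and the lever upright in the grip at (290,245). The arm hides the bell, and nothing has gone near it.

```bash
python3 -c "
from plant import robot
print(robot.close_job())"
```

```text
the job is handed in; nothing more can be done
None
```

Job handed in at about 22 s: all four chips are in the tray, the scraper stands on the bare shelf, and the slack clamp's lever is held upright at about 1.57 rad by camera; the wedge and thermometer look unmoved, the bell was hidden by the arm in the last picture, and no verdict was returned.

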